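# Fit the router insert plate and hold the spindle lock

### The job

On the router station in the bench, fit the metal insert plate: take it by its wooden grip block, lower it (do not drop it) over the two locating pins until it lies flush on the frame, and let it go. Then draw the push rod out of its wooden stand, reach its steel end straight down through the small hole in the plate and press the recessed spindle-lock button fully down. The program finishes while still gripping the rod and holding the button down; leave the bench plane and the hammer where they are.

Things in the scene. Friction and masses are not known exactly. Their poses are not given: they have to be found in the camera images.
- router_station: Fixed open-topped green cast frame, 230 (x) x 180 (y) x 70 mm high, origin at the centre of its underside on the bench, z up, turned about z by up to 0.25 rad. Flat rim at z = 70 mm with two upright locating pins at (x, y) = (-88, 0) and (88, -50) mm. Inside its 150 x 136 mm opening: floor at z = 12, spindle nose (36 mm thick, top at z = 62) at (45, 0), lock button at (40, 50) mm.
- pin_a (a point): Top of the pin at (-88, 0, 95) mm in the station's frame. Both pins are steel, 8 mm thick, 25 mm high above the rim, the last 8 mm tapering to a 3 mm nose.
- pin_b (a point): Top of the locating pin at (88, -50, 95) mm in the router station's frame.
- lock_button (a joint): Travel of the round steel spindle-lock button (18 mm across) inside the router station: 0 = up, 0.006 m = fully down. A spring returns it: about 1.5 N starts it, about 5 N holds it fully down, where it meets a hard stop.
- button_top (a point): Centre of the button's top face; with the button up it is at (40, 50, 38) mm in the router station's frame, that is 40 mm below the upper face of the seated plate. It moves with the button.
- insert_plate: Loose aluminium plate 200 (x) x 150 (y) x 8 mm, 0.4-0.65 kg, flat on the bench, origin at the centre of its underside, z up. Wooden grip block 18 (x) x 90 (y) mm on its middle, z = 8 to 48 mm. Through holes (x, y) mm: 11 mm pin holes (-88, 0), (88, -50); 44 mm bit opening (45, 0); 18 mm lock hole (40, 50). Fits only with its axes along the station's, origin 70 mm above the station's origin.
- lock_hole (a point): Centre of the 18 mm lock hole at the plate's upper face, (40, 50, 8) mm in the plate's frame; over the button when the plate is seated. At the start the plate is turned less than 0.85 rad from the way it fits.
- rod_stand: Fixed dark wooden stand for the push rod, 80 x 80 x 90 mm high, origin at the centre of its underside, with one vertical 12 mm hole, 84 mm deep, in the middle of its top. Plate and stand lie on opposite sides of the router station, either way round.
- push_rod: Loose push rod, 0.07-0.14 kg, upright in the stand: steel shank 8 mm thick, 80 mm long, below a square pale wooden handle 24 x 24 x 72 mm (sides along the rod's x, y). Origin at the shank's tip, z up along the rod; handle from z = 80 to 152 mm. Its shoulder rests on the stand's top with the tip 10 mm above the bench, so it must rise 80 mm to come out.
- rod_tip (a point): Lower end of the push rod's steel shank, on its axis (the rod's origin).
- bench_plane: Bystander: iron bench plane, 200 x 56 mm, about 80 mm high, on the bench; origin at the centre of its sole.
- hammer: Bystander: hammer lying on the bench, about 300 mm long; origin at its underside.
There are look-alikes about, which are no part of the job. Several things look just like the rod_stand: the one meant starts farthest to the robot's right. What is shaped like the push_rod but pink is not meant.

How it is judged:
By the outcome, as a careful person would: the job done as asked, in the order asked, and still so for the second after the job is handed in, while the arm keeps its last pose, push and grip.
It also fails if it takes over 66 s, if anything falls off the work surface, if the arm or the gripper's body presses on something with over 40 N, if the wrist force passes 120 N, or if a joint passes its speed limit or range.

### The arm

A 6-joint arm with a two-finger parallel gripper is mounted at the origin on the work surface. World frame = base frame: x ahead of the robot, y to its left, z up, the work surface at z = 0. Lengths are in m, angles in rad, forces in N, time in s.
With the tool pointing down it reaches from about 0.4 to 0.825 m from the base axis. Payload 7 kg.
Tool frame: the origin (TCP) lies on the centre line of the jaws, within the pads' length; the fingertips stand 22 mm ahead of it and the grasp point (between the pads) lies 3 mm ahead of it; z points along the fingers, y is the line along which they close (so a half turn about z gives the same grasp; the last joint's range is limited). The gripper opens to 88 mm and grips with 3 to 60 N. Pads are 19 mm wide; open, the fingers measure 130 mm over their backs; the gripper's body (78 mm by 193 mm) begins 47 mm behind the grasp point.
Start: joints at [-0.857, 0.359, 0.012, 0, -1.224, -0.288], TCP at [0.279, -0.615, 0.249] pointing down, gripper open.
Joint ranges: [-3.07, 3.07], [-1.43, 2.12], [-1.02, 1.25], [-3.03, 1.67], [-3.05, -0], [-3.03, 3.03]. Speed limits (rad/s): [2.39, 2.39, 3.01, 3.14, 3.14, 3.14].

### API

Orientations are given as [roll, pitch, yaw] about the fixed x, y, z axes, in that order (R = Rz(yaw) Ry(pitch) Rx(roll)).
In Python, from station import monitor, viewer, order gives the robot as it stands. The module is installed in compiled form; this text tells all that it offers.
- The arm moves only by the tool servo_tool, never from a script. Its argument "targets" is a list of rows, each an object with "angular": the turn, a rotation vector about the tool's x, y, z in degrees, a list of three; "xyz": the shift along the tool's x, y, z in cm, a list of three; "claw": the finger opening in cm, from 0 to 8.76. A call has 1 to 20 rows; each row shifts and turns the commanded pose from where the row before left it, along the tool's axes as they then stand; what a row does not reach is not made up. A row lasts 1/10 s, in which the tool goes at most 50 mm and 8.59 degrees, less where a joint would pass 70% of its speed; a pose out of reach is approached as far as the arm can. A call is refused whole if a number of a shift passes 5 or a number of a turn 8.59, either way. A call with a gripper value outside its range is refused whole. The fingers move at their own pace and stop on an object; "force" is the grip in N (left out, the last holds). Time passes only in rows, so rows that do not move let the fingers close. It gives the time, the measured TCP pose, the force, the opening and the grip force at its end, in the units of the state.
- monitor.get_state(): the state, without advancing time (a new reading comes with each control period).
- viewer.grab_frame(name): name is "scene" or "top" or "wrist"; returns a dict with "color" (384x512x3 uint8, blue, green, red), "fovy" (degrees; the focal length in pixels is half the picture's height over the tangent of half this angle, whatever the lens; pixels are square), "cx", "cy" (the principal point, pixels), "R" (3x3) and "t" (3): a world point X has camera coordinates R X + t. Camera axes: x right, y down, z forward; pixel columns grow to the right and rows downward; lengths in m; the calibration is good to about 2 mm. A picture is of the moment at which its call begins. There is no depth.
- order.job_done(): hands the job in; it is judged then, once.
The state is a dict: "t": time; "q": joint angles; "qd": joint speeds; "joint_efforts": joint torques, N m; "eef_pos": TCP position; "ee_rot": TCP orientation; "force": force on the tool from outside, world axes, zero at the start; "moment": the same for the moment, N m; "width": finger opening in m; "gripper_force": force on a finger pad.
Only numpy, scipy, OpenCV 4.12 (cv2) and the standard library are available. Lean on these libraries where they do the work, as an engineer would, in place of code of your own. Each camera call takes 0.05 s, during which the arm holds its last target. There are 200 camera calls.

## Working session

There is one attempt and no reset: what is moved stays moved. The work goes in short steps, Python scripts to look and compute and a tool call to move; the robot and the scene stay as the last step left them, time stands still between calls to the robot, and variables do not carry over. Pictures are saved under pics/ and viewed, at most 10 in all, crops included, and the job is handed in when it is done.

Besides the shell and the picture viewer there is one more tool, called after "Call:" as name([rows], argument=value, ...), one row to a line, values as JSON. servo_tool: Moves the arm, as the interface text tells. Its arguments: {"type":"object","properties":{"targets":{"type":"array"},"force":{"type":"number"}},"required":["targets"]}

```bash
mkdir -p pics; cat > h.py <<'E'
import numpy as np, cv2
from station import monitor, viewer, order
def cam(n,save=None):
    f=viewer.grab_frame(n); f['f']=f['color'].shape[0]/2/np.tan(np.radians(f['fovy'])/2)
    f['R']=np.array(f['R']);f['t']=np.array(f['t'])
    if save: cv2.imwrite('pics/'+save,f['color'])
    return f
def ray(f,u,v,z):
    d=f['R'].T@np.array([(u-f['cx'])/f['f'],(v-f['cy'])/f['f'],1]); c=-f['R'].T@f['t']
    return c+d*(z-c[2])/d[2]
def proj(f,X):
    c=f['R']@np.array(X)+f['t']; return np.array([f['cx']+f['f']*c[0]/c[2],f['cy']+f['f']*c[1]/c[2]])
E
python3 - <<'E'
from h import *
import pickle
fs={n:cam(n) for n in('scene','top','wrist')}
pickle.dump(fs,open('f0.pkl','wb'))
for n in fs: print(n,fs[n]['f'],fs[n]['cx'],fs[n]['cy'],(-fs[n]['R'].T@fs[n]['t']).round(3), fs[n]['R'].round(2).tolist())
cv2.imwrite('pics/top0.png',cv2.resize(fs['top']['color'],(800,600)))
cv2.imwrite('pics/scene0.png',cv2.resize(fs['scene']['color'],(800,600)))
print(monitor.get_state())
E
```

```text
scene 389.3746263400687 254.06225308724055 195.50145786658467 [1.104 0.965 0.844] [[-0.88, 0.48, 0.01], [0.28, 0.53, -0.8], [-0.39, -0.69, -0.6]]
top 376.7419568659859 262.133456920632 185.52463396261615 [0.407 0.06  1.146] [[0.03, -1.0, -0.0], [-0.99, -0.03, -0.16], [0.16, 0.01, -0.99]]
wrist 268.9068366894244 255.486639045562 190.0853483710332 [ 0.219 -0.642  0.384] [[-0.41, 0.91, 0.0], [0.88, 0.4, 0.25], [0.23, 0.1, -0.97]]
{'t': 0.15, 'q': array([-8.56896996e-01,  3.59231516e-01,  1.12569387e-02, -2.51201601e-04,
       -1.22414145e+00, -2.88098930e-01]), 'qd': array([-0.00026003, -0.00252574,  0.00244769, -0.0015139 ,  0.00029423,
        0.0013441 ]), 'joint_efforts': array([-2.95063925e-03, -5.83274567e+01,  2.93290114e+01,  7.00119361e+00,
        8.81451677e-03, -8.87600913e-05]), 'eef_pos': array([ 0.27862924, -0.6144113 ,  0.24782721]), 'ee_rot': array([ 3.14026023e+00, -1.48556821e-04, -2.71587766e+00]), 'force': array([0.41413781, 0.37720594, 0.4415874 ]), 'moment': array([ 0.02974291,  0.00320218, -0.02622715]), 'gripper_force': 0.0, 'width': 0.08755697880268838}
```

View pics/top0.png

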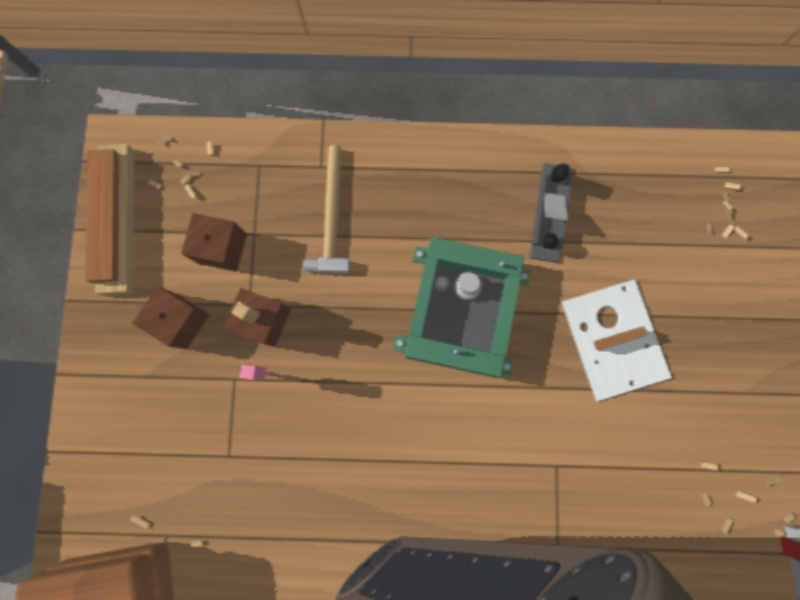

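View pics/scene0.png

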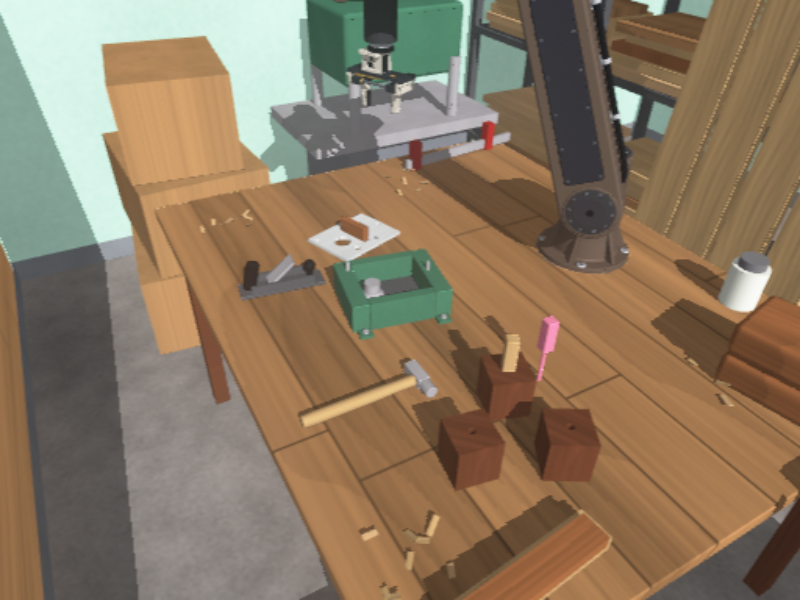

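Top view (800×600): plate at (616,341) with its lock hole at (583,327) and bit opening at (606,317). The station is at (465,308), with pins at about (457,352) and (503,265).

Stand candidates are (257,315), (213,241) and (170,318). The one farthest to the robot's right (−y, image right) is (257,315), and it holds the pale-handled rod at (245,312). The pink look-alike at (252,372) is not meant. I'll confirm this in one crop and measure.

```bash
python3 - <<'E'
from h import *
import pickle
fs=pickle.load(open('f0.pkl','rb')); f=fs['top']; im=f['color']; hsv=cv2.cvtColor(im,cv2.COLOR_BGR2HSV)
s=0.64
for nm,u,v,z in [('bit',606,317,.008),('lock',583,327,.008),('pb',624,289,.008),('pa',631,383,.008),('block',620,338,.048),('spindle',468,280,.062),('button',441,283,.038),('pinA',457,351,.095),('pinB',503,264,.095),('rodtop',244,311,.162),('standtop',257,315,.09),('pink',252,372,.15),('st2',213,241,.09),('st3',170,318,.09),('hammerhead',326,265,.02)]:
    print(nm,ray(f,u*s,v*s,z).round(3))
def rect(m,z,nm):
    cs,_=cv2.findContours(m,cv2.RETR_EXTERNAL,cv2.CHAIN_APPROX_NONE); c=max(cs,key=cv2.contourArea)
    b=cv2.boxPoints(cv2.minAreaRect(c)); P=np.array([ray(f,*p,z)[:2] for p in b]); print(nm,cv2.contourArea(c),P.round(3).tolist(),P.mean(0).round(4),[np.linalg.norm(P[i]-P[i-1]).round(3) for i in range(4)],[np.arctan2(*(P[i]-P[i-1])[::-1]).round(3) for i in range(4)])
rect(cv2.inRange(hsv,(0,0,150),(180,40,255)),.008,'plate')
rect(cv2.inRange(hsv,(65,80,30),(95,255,255)),.07,'station')
a=im[130:260,80:190]; b=fs['scene']['color'][190:320,270:400]
cv2.imwrite('pics/crop1.png',np.hstack([cv2.resize(a,None,fx=3.5,fy=3.5,interpolation=2),cv2.resize(b,(400,455),interpolation=2)]))
E
```

```text
bit [ 0.548 -0.316  0.008]
lock [ 0.528 -0.271  0.008]
pb [ 0.604 -0.353  0.008]
pa [ 0.423 -0.361  0.008]
block [ 0.505 -0.328  0.048]
spindle [ 0.605 -0.042  0.062]
button [0.602 0.007 0.038]
pinA [ 0.47  -0.021  0.095]
pinB [ 0.63  -0.103  0.095]
rodtop [0.523 0.344 0.162]
standtop [0.525 0.341 0.09 ]
pink [0.422 0.326 0.15 ]
st2 [0.66  0.431 0.09 ]
st3 [0.516 0.497 0.09 ]
hammerhead [0.635 0.231 0.02 ]
plate 2808.0 [[0.577, -0.228], [0.633, -0.375], [0.435, -0.437], [0.382, -0.294]] [ 0.5067 -0.3332] [np.float64(0.206), np.float64(0.157), np.float64(0.207), np.float64(0.153)] [np.float64(0.327), np.float64(-1.205), np.float64(-2.836), np.float64(1.927)]
station 4688.0 [[0.464, 0.093], [0.688, 0.051], [0.646, -0.162], [0.425, -0.113]] [ 0.5559 -0.0327] [np.float64(0.21), np.float64(0.228), np.float64(0.217), np.float64(0.226)] [np.float64(1.382), np.float64(-0.186), np.float64(-1.767), np.float64(2.925)]
```

View pics/crop1.png

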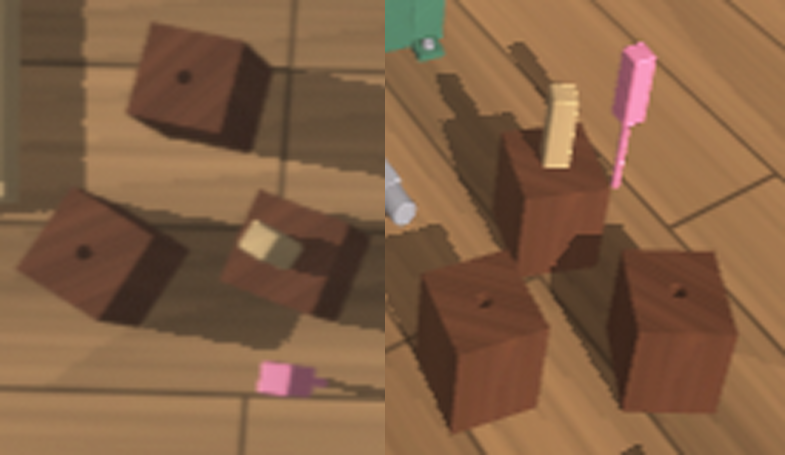

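The crop confirms it. The pale-handled rod stands in the right-hand stand (top crop (270,245), scene crop (560,125)). The pink rod is free-standing beside it, and the other two stands have empty holes. Next I move above the plate for a wrist look.

Call:
servo_tool([
  {"xyz": [-3.24, 1.65, 1.0], "angular": [0, 0, 0], "claw": 8.7},
  {"xyz": [-3.24, 1.65, 1.0], "angular": [0, 0, 0], "claw": 8.7},
  {"xyz": [-3.24, 1.65, 1.0], "angular": [0, 0, 0], "claw": 8.7},
  {"xyz": [-3.24, 1.65, 1.0], "angular": [0, 0, 0], "claw": 8.7},
  {"xyz": [-3.24, 1.65, 1.0], "angular": [0, 0, 0], "claw": 8.7},
  {"xyz": [-3.24, 1.65, 1.0], "angular": [0, 0, 0], "claw": 8.7},
  {"xyz": [-3.24, 1.65, 1.0], "angular": [0, 0, 0], "claw": 8.7},
  {"xyz": [-3.24, 1.65, 1.0], "angular": [0, 0, 0], "claw": 8.7},
  {"xyz": [-3.24, 1.65, 1.0], "angular": [0, 0, 0], "claw": 8.7},
  {"xyz": [-3.24, 1.65, 1.0], "angular": [0, 0, 0], "claw": 8.7},
  {"xyz": [0, 0, 0], "angular": [0, 0, -8.4], "claw": 8.7},
  {"xyz": [0, 0, 0], "angular": [0, 0, -8.4], "claw": 8.7},
  {"xyz": [0, 0, 0], "angular": [0, 0, -8.4], "claw": 8.7},
  {"xyz": [0, 0, 0], "angular": [0, 0, -8.4], "claw": 8.7},
  {"xyz": [0, 0, 0], "angular": [0, 0, -8.4], "claw": 8.7},
  {"xyz": [0, 0, 0], "angular": [0, 0, -8.4], "claw": 8.7},
  {"xyz": [0, 0, 0], "angular": [0, 0, -8.4], "claw": 8.7},
  {"xyz": [0, 0, 0], "angular": [0, 0, -8.4], "claw": 8.7},
  {"xyz": [0, 0, 0], "angular": [0, 0, -8.4], "claw": 8.7},
  {"xyz": [0, 0, 0], "angular": [0, 0, -8.4], "claw": 8.7},
])

```text
t: 2.15
eef_pos: [0.5055, -0.3306, 0.1483]
ee_rot: [3.141, 0.0, -1.244]
force: [0.3, -0.1, -0.2]
width: 0.087
gripper_force: 0.0
```

```bash
python3 - <<'E'
from h import *
import pickle
f=cam('wrist'); pickle.dump(f,open('f1.pkl','wb')); cv2.imwrite('pics/w1.png',cv2.resize(f['color'],(800,600),interpolation=2))
s=monitor.get_state();print(s['t'],s['q'].round(3),s['eef_pos'].round(4),s['ee_rot'].round(4),s['force'])
E
```

```text
2.2 [-0.256  0.325 -0.282 -0.    -0.964  0.592] [ 0.5056 -0.3306  0.1483] [ 3.1412e+00  3.0000e-04 -1.2347e+00] [-0.57219728  0.40805203  1.25312367]
```

View pics/w1.png

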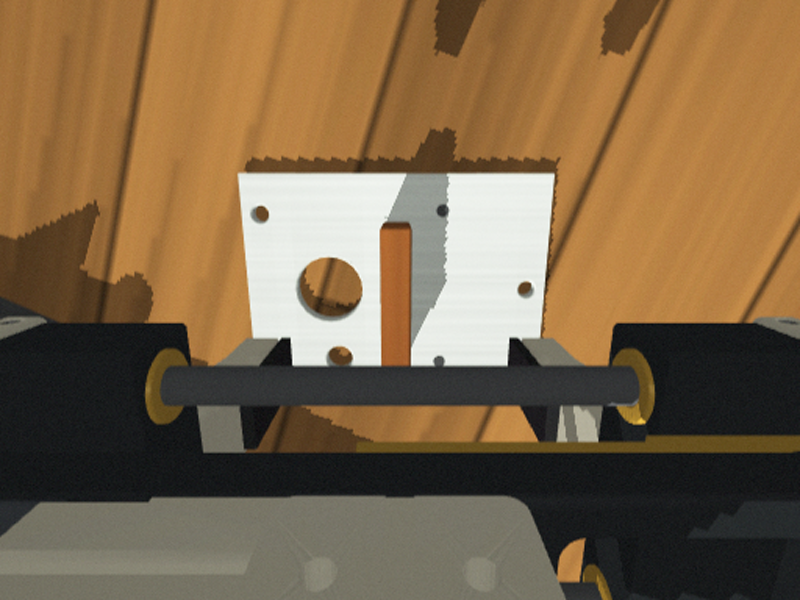

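The wrist view shows the plate with pin hole b at (261,214), bit opening at (330,288), pin hole a at (526,289), lock hole at (341,356), and the grip block along column 396. I'll fit the plate pose from the holes.

```bash
cat >> h.py <<'E'
def rigid(L,W):
    L=np.array(L,float)[:,:2];W=np.array(W,float)[:,:2];l=L-L.mean(0);w=W-W.mean(0)
    th=np.arctan2((l[:,0]*w[:,1]-l[:,1]*w[:,0]).sum(),(l*w).sum());R=np.array([[np.cos(th),-np.sin(th)],[np.sin(th),np.cos(th)]])
    c=W.mean(0)-R@L.mean(0); return c,th,np.linalg.norm(W-(L@R.T+c),axis=1)
def to_tool(d,yaw):
    x=np.array([np.cos(yaw),np.sin(yaw)]);y=np.array([np.sin(yaw),-np.cos(yaw)]);return np.array([d[:2]@x,d[:2]@y,-d[2]])*100
E
python3 - <<'E'
from h import *
import pickle
f=pickle.load(open('f1.pkl','rb')); hsv=cv2.cvtColor(f['color'],cv2.COLOR_BGR2HSV)
white=cv2.inRange(hsv,(0,0,95),(180,45,255)); 
cs,h=cv2.findContours(white,cv2.RETR_CCOMP,cv2.CHAIN_APPROX_NONE)
want={(261,214):(-.0,0)}
W=[];L=[]
for n,p,l in [('pb',(261,214),(.088,-.05)),('bit',(330,288),(.045,0)),('pa',(526,289),(-.088,0)),('lock',(341,356),(.04,.05))]:
    p=np.array(p)*.64
    c=[c for c,hh in zip(cs,h[0]) if hh[3]>=0 and cv2.contourArea(c)>15 and cv2.pointPolygonTest(c,tuple(map(float,p)),False)>=0]
    if not c: print(n,'none');continue
    x,y,w,hh=cv2.boundingRect(c[0]); u=(x+(w-1)/2,y+(hh-1)/2)
    print(n,u,w,hh); W.append(ray(f,*u,.008));L.append(l)
c,th,e=rigid(L,W);print(c,th,e)
# block top
m=cv2.inRange(hsv,(3,130,40),(18,255,255)); 
for v in (150,170,190,210):
    r=np.where(m[v,235:275])[0]+235; print(v,r.min(),r.max(), ray(f,(r.min()+r.max())/2,v,.048).round(4))
s=monitor.get_state(); d=np.r_[c,.035]-s['eef_pos']; print('tool cm',to_tool(d,s['ee_rot'][2]),'yaw err deg',np.degrees(th-np.pi/2-s['ee_rot'][2]))
E
```

```text
pb (167.0, 136.5) 11 12
bit (211.5, 183.5) 42 40
pa (335.5, 184.0) 10 11
lock none
[ 0.5086096 -0.3324055] 0.32721907491142915 [0.00112506 0.00097146 0.00158272]
150 243 262 [ 0.522 -0.37   0.048]
170 244 262 [ 0.5159 -0.3534  0.048 ]
190 244 262 [ 0.5101 -0.336   0.048 ]
210 244 262 [ 0.504  -0.3179  0.048 ]
tool cm [ 0.27433779 -0.22784086 11.33105352] yaw err deg -0.5103142513391111
```

Call:
servo_tool([
  {"xyz": [0.27, -0.23, 1.9], "angular": [0, 0, 0.5], "claw": 8.7},
  {"xyz": [0, 0, 1.9], "angular": [0, 0, 0], "claw": 8.7},
  {"xyz": [0, 0, 1.9], "angular": [0, 0, 0], "claw": 8.7},
  {"xyz": [0, 0, 1.9], "angular": [0, 0, 0], "claw": 8.7},
  {"xyz": [0, 0, 1.9], "angular": [0, 0, 0], "claw": 8.7},
  {"xyz": [0, 0, 1.7], "angular": [0, 0, 0], "claw": 8.7},
  {"xyz": [0, 0, 0], "angular": [0, 0, 0], "claw": 8.7},
  {"xyz": [0, 0, 0], "angular": [0, 0, 0], "claw": 1.0},
  {"xyz": [0, 0, 0], "angular": [0, 0, 0], "claw": 1.0},
  {"xyz": [0, 0, 0], "angular": [0, 0, 0], "claw": 1.0},
  {"xyz": [0, 0, 0], "angular": [0, 0, 0], "claw": 1.0},
  {"xyz": [0, 0, 0], "angular": [0, 0, 0], "claw": 1.0},
  {"xyz": [0, 0, 0], "angular": [0, 0, 0], "claw": 1.0},
  {"xyz": [0, 0, 0], "angular": [0, 0, 0], "claw": 1.0},
  {"xyz": [0, 0, 0], "angular": [0, 0, 0], "claw": 1.0},
], force=50)

```text
t: 3.7
eef_pos: [0.5087, -0.3325, 0.0365]
ee_rot: [3.142, 0.0, -1.259]
force: [0.2, -0.3, 0.3]
width: 0.0281
gripper_force: 0.0
```

The fingers haven't touched the block yet, so I'll get the same wrist view of the station first. The camera offset then cancels out between the two looks.

Call:
servo_tool([
  {"xyz": [0, 0, -2], "angular": [0, 0, 0], "claw": 8.7},
  {"xyz": [0, 0, -4.5], "angular": [0, 0, 0], "claw": 8.7},
  {"xyz": [0, 0, -5], "angular": [0, 0, 0], "claw": 8.7},
  {"xyz": [0, 0, -5], "angular": [0, 0, 0], "claw": 8.7},
  {"xyz": [-3.3, -1.74, 0], "angular": [0, 0, 0], "claw": 8.7},
  {"xyz": [-3.3, -1.74, 0], "angular": [0, 0, 0], "claw": 8.7},
  {"xyz": [-3.3, -1.74, 0], "angular": [0, 0, 0], "claw": 8.7},
  {"xyz": [-3.3, -1.74, 0], "angular": [0, 0, 0], "claw": 8.7},
  {"xyz": [-3.3, -1.74, 0], "angular": [0, 0, 0], "claw": 8.7},
  {"xyz": [-3.3, -1.74, 0], "angular": [0, 0, 0], "claw": 8.7},
  {"xyz": [-3.3, -1.74, 0], "angular": [0, 0, 0], "claw": 8.7},
  {"xyz": [-3.3, -1.74, 0], "angular": [0, 0, 0], "claw": 8.7},
  {"xyz": [0, 0, 0], "angular": [0, 0, 7.5], "claw": 8.7},
  {"xyz": [0, 0, 0], "angular": [0, 0, 7.5], "claw": 8.7},
  {"xyz": [0, 0, 0], "angular": [0, 0, 7.5], "claw": 8.7},
  {"xyz": [0, 0, 0], "angular": [0, 0, 7.5], "claw": 8.7},
  {"xyz": [0, 0, 0], "angular": [0, 0, 0], "claw": 8.7},
])

```text
t: 5.4
eef_pos: [0.56, -0.0384, 0.2015]
ee_rot: [3.142, 0.0, -1.784]
force: [-0.0, -0.4, 0.5]
width: 0.087
gripper_force: 0.0
```

```bash
python3 - <<'E'
from h import *
import pickle
f=cam('wrist'); pickle.dump(f,open('f2.pkl','wb')); cv2.imwrite('pics/w2.png',cv2.resize(f['color'],(800,600),interpolation=2))
s=monitor.get_state();print(s['t'],s['q'].round(3),s['eef_pos'].round(4),s['ee_rot'].round(4),s['force'])
E
```

```text
5.45 [ 0.28   0.209 -0.309 -0.    -1.052 -0.489] [ 0.56   -0.0384  0.2015] [ 3.1415 -0.     -1.7792] [0.38504058 0.41151888 0.31882556]
```

View pics/w2.png

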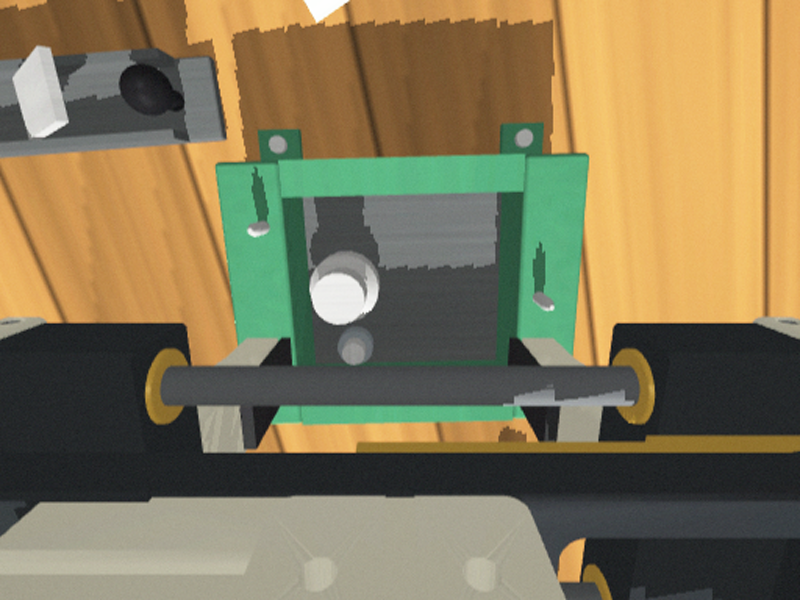

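The station view shows pin b at (259,229) and pin a at (543,300). Their tops point away from the image nadir at about (400,195). Spindle top is at (339,298), button at (355,347), and the upper rim corners at (218,163) and (588,155). I'll measure these precisely.

```bash
python3 - <<'E'
from h import *
import pickle
f=pickle.load(open('f2.pkl','rb')); im=f['color']; hsv=cv2.cvtColor(im,cv2.COLOR_BGR2HSV); s=.64
n=f['R']@np.array([0,0,-1.]); nad=np.array([f['cx']+f['f']*n[0]/n[2],f['cy']+f['f']*n[1]/n[2]]); print('nadir',nad/s)
L=[];W=[]
lo=cv2.inRange(hsv,(0,0,110),(180,70,255))
for nm,p,l in [('pb',(259,229),(.088,-.05)),('pa',(543,300),(-.088,0))]:
    p=(np.array(p)*s).astype(int); m=np.zeros_like(lo); m[p[1]-14:p[1]+14,p[0]-14:p[0]+14]=lo[p[1]-14:p[1]+14,p[0]-14:p[0]+14]
    nn,lab,st,ce=cv2.connectedComponentsWithStats(m); k=1+np.argmax(st[1:,4]); P=np.argwhere(lab==k)[:,::-1]
    r=(P-nad); d=ce[k]-nad; d/=np.linalg.norm(d); a=r@d; b=r@np.array([-d[1],d[0]])
    tip=nad+d*(a.max()+.5)+np.array([-d[1],d[0]])*b[a>a.max()-1.5].mean(); base=nad+d*(a.min()-.5)+np.array([-d[1],d[0]])*b[a<a.min()+1.5].mean()
    print(nm,st[k],'tip',tip/s,ray(f,*tip,.095).round(4),'base',base/s,ray(f,*base,.070).round(4))
    L.append(l);W.append(ray(f,*tip,.095))
hi=cv2.inRange(hsv,(0,0,215),(180,40,255)); cs,_=cv2.findContours(hi,0,1)
for c in cs:
    if cv2.contourArea(c)>100 and cv2.pointPolygonTest(c,(339*s,298*s),False)>=0:
        (u,v),ax,_=cv2.fitEllipse(c); print('spindle',u/s,v/s,ax,ray(f,u,v,.062).round(4)); L.append((.045,0));W.append(ray(f,u,v,.062))
g=cv2.inRange(hsv,(65,60,90),(95,255,255)); cs,_=cv2.findContours(g,0,1); c=max(cs,key=cv2.contourArea); P=c[:,0,:]
for nm,q in [('c++',(218,163)),('c+-',(588,155))]:
    q=np.array(q)*s; u=P[np.argmin(np.linalg.norm(P-q,axis=1))]; print(nm,u/s,ray(f,*u,.07).round(4))
c,th,e=rigid(L,W);print(c,th,e)
c2,th2,e2=rigid(L[:2],W[:2]);print(c2,th2,e2)
a=[cv2.resize(im[int(y*s)-25:int(y*s)+25,int(x*s)-25:int(x*s)+25],(390,390),interpolation=0) for x,y in((259,229),(543,300))]
cv2.imwrite('pics/pins.png',np.hstack(a))
E
```

```text
nadir [398.8088298  189.14902294]
pb [158 141  15  11 116] tip [246.05474087 231.21497598] [ 0.637  -0.0996  0.095 ] base [269.21358059 225.30775437] [ 0.6309 -0.0996  0.07  ]
pa [341 186  14  13 117] tip [553.54051136 308.55195719] [ 0.4705 -0.0166  0.095 ] base [533.14732004 292.49696632] [ 0.4744 -0.0213  0.07  ]
spindle 340.398907661438 297.812819480896 (29.62234878540039, 40.311805725097656) [ 0.6003 -0.0427  0.062 ]
c++ [218.75   164.0625] [ 0.6503 -0.1415  0.07  ]
c+- [587.5  156.25] [ 0.4309 -0.0987  0.07  ]
[ 0.55760887 -0.033801  ] -0.18636923875760383 [0.00216641 0.00111112 0.00163953]
[ 0.55837784 -0.03352413] -0.18625466829083856 [0.00151388 0.00151388]
```

View pics/pins.png

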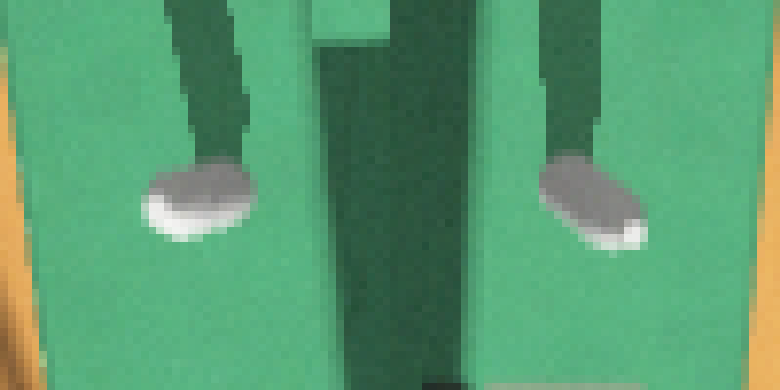

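Pin tip and base agree once corrected for pin radius: pa = (0.4716, −0.018), pb = (0.6352, −0.0996). That puts the station at (0.558, −0.034) with yaw −0.186 rad. Now back to the plate to grip it.

Call:
servo_tool([
  {"xyz": [0, 0, 0], "angular": [0, 0, -7.5], "claw": 8.7},
  {"xyz": [0, 0, 0], "angular": [0, 0, -7.5], "claw": 8.7},
  {"xyz": [0, 0, 0], "angular": [0, 0, -7.5], "claw": 8.7},
  {"xyz": [0, 0, 0], "angular": [0, 0, -7.5], "claw": 8.7},
  {"xyz": [3.3, 1.74, 0], "angular": [0, 0, 0], "claw": 8.7},
  {"xyz": [3.3, 1.74, 0], "angular": [0, 0, 0], "claw": 8.7},
  {"xyz": [3.3, 1.74, 0], "angular": [0, 0, 0], "claw": 8.7},
  {"xyz": [3.3, 1.74, 0], "angular": [0, 0, 0], "claw": 8.7},
  {"xyz": [3.3, 1.74, 0], "angular": [0, 0, 0], "claw": 8.7},
  {"xyz": [3.3, 1.74, 0], "angular": [0, 0, 0], "claw": 8.7},
  {"xyz": [3.3, 1.74, 0], "angular": [0, 0, 0], "claw": 8.7},
  {"xyz": [3.3, 1.74, 0], "angular": [0, 0, 0], "claw": 8.7},
  {"xyz": [0, 0, 0], "angular": [0, 0, 0], "claw": 8.7},
  {"xyz": [0, 0, 5], "angular": [0, 0, 0], "claw": 8.7},
  {"xyz": [0, 0, 5], "angular": [0, 0, 0], "claw": 8.7},
  {"xyz": [0, 0, 4.5], "angular": [0, 0, 0], "claw": 8.7},
  {"xyz": [0, 0, 2], "angular": [0, 0, 0], "claw": 8.7},
  {"xyz": [0, 0, 0], "angular": [0, 0, 0], "claw": 8.7},
])

```text
t: 7.25
eef_pos: [0.5069, -0.3316, 0.0333]
ee_rot: [3.137, 0.003, -1.256]
force: [0.3, 0.2, 0.9]
width: 0.0872
gripper_force: 0.0
```

```bash
python3 - <<'E'
from h import *
for i in range(3):
    f=cam('scene'); s=monitor.get_state();print(s['t'],s['eef_pos'].round(4),s['ee_rot'].round(4))
E
```

```text
7.3 [ 0.5082 -0.3321  0.0355] [ 3.1391e+00  1.4000e-03 -1.2557e+00]
7.35 [ 0.5092 -0.3324  0.037 ] [ 3.1413e+00 -2.0000e-04 -1.2560e+00]
7.4 [ 0.5098 -0.3326  0.0379] [-3.1403e+00 -1.2000e-03 -1.2564e+00]
```

Call:
servo_tool([
  {"xyz": [0, 0, 0], "angular": [0, 0, -0.7], "claw": 8.7},
  {"xyz": [0, 0, 0], "angular": [0, 0, 0], "claw": 1.0},
  {"xyz": [0, 0, 0], "angular": [0, 0, 0], "claw": 1.0},
  {"xyz": [0, 0, 0], "angular": [0, 0, 0], "claw": 1.0},
  {"xyz": [0, 0, 0], "angular": [0, 0, 0], "claw": 1.0},
  {"xyz": [0, 0, 0], "angular": [0, 0, 0], "claw": 1.0},
  {"xyz": [0, 0, 0], "angular": [0, 0, 0], "claw": 1.0},
  {"xyz": [0, 0, 0], "angular": [0, 0, 0], "claw": 1.0},
  {"xyz": [0, 0, 0], "angular": [0, 0, 0], "claw": 1.0},
  {"xyz": [0, 0, 0], "angular": [0, 0, 0], "claw": 1.0},
  {"xyz": [0, 0, 0], "angular": [0, 0, 0], "claw": 1.0},
  {"xyz": [0, 0, 0], "angular": [0, 0, 0], "claw": 1.0},
  {"xyz": [0, 0, 0], "angular": [0, 0, 0], "claw": 1.0},
], force=55)

```text
t: 8.7
eef_pos: [0.5087, -0.3324, 0.0365]
ee_rot: [3.141, 0.0, -1.246]
force: [-0.5, -0.1, -0.3]
width: 0.0179
gripper_force: 55.0
```

Call:
servo_tool([
  {"xyz": [0, 0, -1], "angular": [0, 0, 0], "claw": 1.0},
  {"xyz": [0, 0, -3], "angular": [0, 0, 0], "claw": 1.0},
  {"xyz": [0, 0, -4], "angular": [0, 0, 0], "claw": 1.0},
  {"xyz": [0, 0, -4], "angular": [0, 0, 0], "claw": 1.0},
  {"xyz": [0, 0, -2], "angular": [0, 0, 0], "claw": 1.0},
  {"xyz": [-1.67, -0.89, 0], "angular": [0, 0, 0], "claw": 1.0},
  {"xyz": [-3.0, -1.6, 0], "angular": [0, 0, 0], "claw": 1.0},
  {"xyz": [-3.5, -1.88, 0], "angular": [0, 0, 0], "claw": 1.0},
  {"xyz": [-3.5, -1.88, 0], "angular": [0, 0, 0], "claw": 1.0},
  {"xyz": [-3.5, -1.88, 0], "angular": [0, 0, 0], "claw": 1.0},
  {"xyz": [-3.5, -1.88, 0], "angular": [0, 0, 0], "claw": 1.0},
  {"xyz": [-3.5, -1.88, 0], "angular": [0, 0, 0], "claw": 1.0},
  {"xyz": [-3.0, -1.6, 0], "angular": [0, 0, 0], "claw": 1.0},
  {"xyz": [-1.5, -0.78, 0], "angular": [0, 0, 0], "claw": 1.0},
  {"xyz": [0, 0, 0], "angular": [0, 0, 4.3], "claw": 1.0},
  {"xyz": [0, 0, 0], "angular": [0, 0, 7.0], "claw": 1.0},
  {"xyz": [0, 0, 0], "angular": [0, 0, 7.0], "claw": 1.0},
  {"xyz": [0, 0, 0], "angular": [0, 0, 7.0], "claw": 1.0},
  {"xyz": [0, 0, 0], "angular": [0, 0, 4.0], "claw": 1.0},
  {"xyz": [0, 0, 0], "angular": [0, 0, 0], "claw": 1.0},
])

```text
t: 10.7
eef_pos: [0.5583, -0.0345, 0.1764]
ee_rot: [3.141, -0.0, -1.759]
force: [0.2, -0.2, -5.1]
width: 0.0176
gripper_force: 55.0
```

```bash
python3 - <<'E'
from h import *
import pickle
fs={n:cam(n) for n in('top','scene')}; pickle.dump(fs,open('f3.pkl','wb'))
for i in range(2):
    cam('wrist'); s=monitor.get_state();print(s['t'],s['eef_pos'].round(4),s['ee_rot'].round(4),s['force'].round(1),s['width'])
d=np.r_[.558,-.034,s['eef_pos'][2]]-s['eef_pos'];print(to_tool(d,s['ee_rot'][2]),np.degrees(-.186-np.pi/2-s['ee_rot'][2]))
a=fs['scene']['color'][100:250,180:330]
cv2.imwrite('pics/c3.png',np.hstack([cv2.resize(a,(400,400),interpolation=2),cv2.resize(fs['top']['color'][120:270,230:380],(400,400),interpolation=2)]))
E
```

```text
10.85 [ 0.5586 -0.0344  0.1765] [ 3.1411e+00 -1.0000e-04 -1.7559e+00] [-0.7 -0.7 -5.8] 0.017433673470186477
10.9 [ 0.5587 -0.0343  0.1765] [ 3.1413 -0.     -1.7561] [ 0.  -0.2 -5.2] 0.017480335750401806
[-0.01854626  0.0775426  -0.        ] -0.039325058004208505
```

View pics/c3.png

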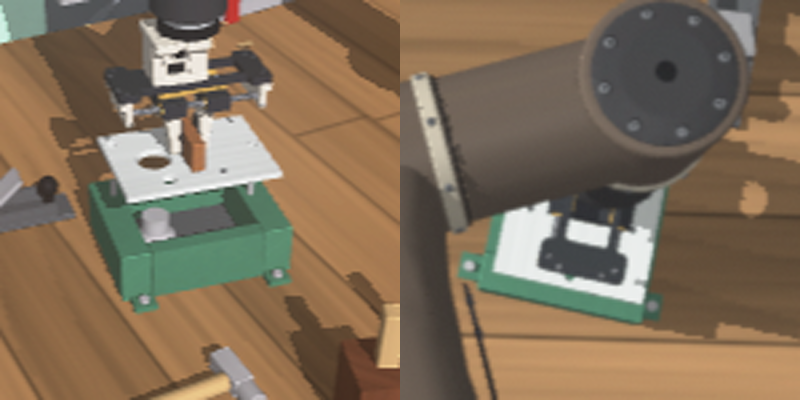

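The plate hangs squarely over the station: scene crop shows it centred above the frame at (190,155) with both pins below it. I'll lower it in stages and watch the force.

Call:
servo_tool([
  {"xyz": [0, 0.07, 1], "angular": [0, 0, 0], "claw": 1.0},
  {"xyz": [0, 0, 1.5], "angular": [0, 0, 0], "claw": 1.0},
  {"xyz": [0, 0, 1], "angular": [0, 0, 0], "claw": 1.0},
  {"xyz": [0, 0, 0.5], "angular": [0, 0, 0], "claw": 1.0},
  {"xyz": [0, 0, 0.4], "angular": [0, 0, 0], "claw": 1.0},
  {"xyz": [0, 0, 0.2], "angular": [0, 0, 0], "claw": 1.0},
  {"xyz": [0, 0, 0.2], "angular": [0, 0, 0], "claw": 1.0},
  {"xyz": [0, 0, 0.2], "angular": [0, 0, 0], "claw": 1.0},
  {"xyz": [0, 0, 0], "angular": [0, 0, 0], "claw": 1.0},
])

```text
t: 11.8
eef_pos: [0.5582, -0.034, 0.1266]
ee_rot: [-3.142, 0.0, -1.758]
force: [0.6, 0.3, -5.2]
width: 0.0179
gripper_force: 55.0
```

Call:
servo_tool([
  {"xyz": [0, 0, 0.2], "angular": [0, 0, 0], "claw": 1.0},
  {"xyz": [0, 0, 0.2], "angular": [0, 0, 0], "claw": 1.0},
  {"xyz": [0, 0, 0.2], "angular": [0, 0, 0], "claw": 1.0},
  {"xyz": [0, 0, 0.2], "angular": [0, 0, 0], "claw": 1.0},
  {"xyz": [0, 0, 0.2], "angular": [0, 0, 0], "claw": 1.0},
  {"xyz": [0, 0, 0], "angular": [0, 0, 0], "claw": 1.0},
])

```text
t: 12.4
eef_pos: [0.558, -0.0341, 0.1162]
ee_rot: [3.141, -0.0, -1.758]
force: [0.5, -0.2, -5.3]
width: 0.0179
gripper_force: 55.0
```

Call:
servo_tool([
  {"xyz": [0, 0, 0.2], "angular": [0, 0, 0], "claw": 1.0},
  {"xyz": [0, 0, 0.2], "angular": [0, 0, 0], "claw": 1.0},
  {"xyz": [0, 0, 0.2], "angular": [0, 0, 0], "claw": 1.0},
  {"xyz": [0, 0, 0.15], "angular": [0, 0, 0], "claw": 1.0},
  {"xyz": [0, 0, 0.1], "angular": [0, 0, 0], "claw": 1.0},
  {"xyz": [0, 0, 0.1], "angular": [0, 0, 0], "claw": 1.0},
  {"xyz": [0, 0, 0.05], "angular": [0, 0, 0], "claw": 1.0},
  {"xyz": [0, 0, 0], "angular": [0, 0, 0], "claw": 1.0},
])

```text
t: 13.2
eef_pos: [0.5583, -0.034, 0.1066]
ee_rot: [-3.142, -0.0, -1.758]
force: [0.8, -0.1, -6.2]
width: 0.0177
gripper_force: 55.0
```

Call:
servo_tool([
  {"xyz": [0, 0, 0.05], "angular": [0, 0, 0], "claw": 1.0},
  {"xyz": [0, 0, 0.05], "angular": [0, 0, 0], "claw": 1.0},
  {"xyz": [0, 0, 0], "angular": [0, 0, 0], "claw": 1.0},
  {"xyz": [0, 0, 0], "angular": [0, 0, 0], "claw": 1.0},
])

```text
t: 13.6
eef_pos: [0.5583, -0.034, 0.1065]
ee_rot: [-3.141, 0.0, -1.757]
force: [-4.4, 1.1, 5.3]
width: 0.0176
gripper_force: 55.0
```

The plate is flush on the frame (contact force +5.3 N, up from −5.2 N). I'll release it, lift off and travel to look at the rod.

Call:
servo_tool([
  {"xyz": [0, 0, 0], "angular": [0, 0, 0], "claw": 8.7},
  {"xyz": [0, 0, 0], "angular": [0, 0, 0], "claw": 8.7},
  {"xyz": [0, 0, 0], "angular": [0, 0, 0], "claw": 8.7},
  {"xyz": [0, 0, 0], "angular": [0, 0, 0], "claw": 8.7},
  {"xyz": [0, 0, 0], "angular": [0, 0, 0], "claw": 8.7},
  {"xyz": [0, 0, -1], "angular": [0, 0, 0], "claw": 8.7},
  {"xyz": [0, 0, -4], "angular": [0, 0, 0], "claw": 8.7},
  {"xyz": [0, 0, -5], "angular": [0, 0, 0], "claw": 8.7},
  {"xyz": [0, 0, -5], "angular": [0, 0, 0], "claw": 8.7},
  {"xyz": [0, 0, -3], "angular": [0, 0, 0], "claw": 8.7},
  {"xyz": [-4.1, 1.05, 0], "angular": [0, 0, 0], "claw": 8.7},
  {"xyz": [-4.1, 1.05, 0], "angular": [0, 0, 0], "claw": 8.7},
  {"xyz": [-4.1, 1.05, 0], "angular": [0, 0, 0], "claw": 8.7},
  {"xyz": [-4.1, 1.05, 0], "angular": [0, 0, 0], "claw": 8.7},
  {"xyz": [-4.1, 1.05, 0], "angular": [0, 0, 0], "claw": 8.7},
  {"xyz": [-4.1, 1.05, 0], "angular": [0, 0, 0], "claw": 8.7},
  {"xyz": [-4.1, 1.05, 0], "angular": [0, 0, 0], "claw": 8.7},
  {"xyz": [-4.1, 1.05, 0], "angular": [0, 0, 0], "claw": 8.7},
  {"xyz": [-4.1, 1.05, 0], "angular": [0, 0, 0], "claw": 8.7},
  {"xyz": [-4.1, 1.05, 0], "angular": [0, 0, 0], "claw": 8.7},
])

```text
t: 15.6
eef_pos: [0.5308, 0.39, 0.2866]
ee_rot: [-3.141, 0.001, -1.757]
force: [1.6, 0.4, 0.5]
width: 0.0871
gripper_force: 0.0
```

```bash
python3 - <<'E'
from h import *
import pickle
fs={n:cam(n) for n in('top','scene')}
fs['wrist']=cam('wrist'); pickle.dump(fs,open('f4.pkl','wb'))
s=monitor.get_state();print(s['t'],s['q'].round(3),s['eef_pos'].round(4),s['ee_rot'].round(4),s['force'].round(1),s['width'])
a=fs['scene']['color'][130:230,190:310]; b=fs['wrist']['color']
cv2.imwrite('pics/w4.png',np.vstack([cv2.resize(b[:290],(512,290)),np.hstack([cv2.resize(a,(372,310),interpolation=2),np.zeros((310,140,3),np.uint8)])]))
E
```

```text
15.75 [ 0.93   0.313  0.03  -0.    -1.288 -1.114] [0.5306 0.3905 0.2852] [ 3.1412e+00 -7.0000e-04 -1.7549e+00] [ 0.1 -0.5 -0.4] 0.08733035821449346
```

View pics/w4.png

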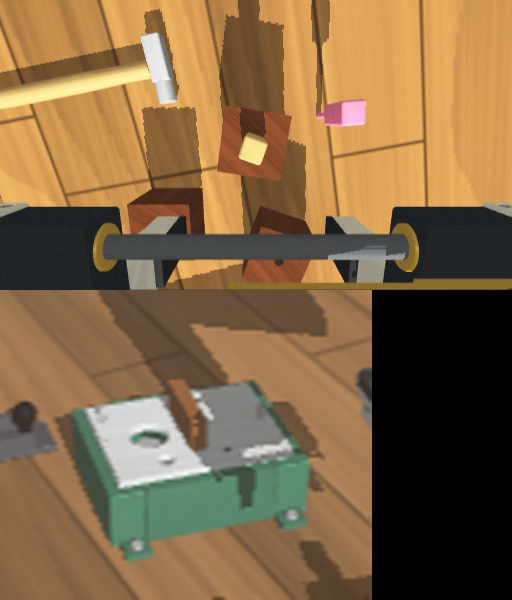

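Wrist (native px): handle top at (253,150) on the stand, pink rod clear at (345,112), neighbouring empty stands at the bottom. The scene crop shows the plate lying flush on the green frame with the block at (188,415). Now the handle's pose.

```bash
python3 - <<'E'
from h import *
import pickle
f=pickle.load(open('f4.pkl','rb'))['wrist']; im=f['color']; hsv=cv2.cvtColor(im,cv2.COLOR_BGR2HSV)
print(hsv[148:172:4,238:272:3].tolist())
for vmin in (170,200,225):
    m=np.zeros(im.shape[:2],np.uint8); m[125:175,230:280]=cv2.inRange(hsv,(15,50,vmin),(32,150,255))[125:175,230:280]
    cs,_=cv2.findContours(m,0,1); c=max(cs,key=cv2.contourArea); b=cv2.boxPoints(cv2.minAreaRect(c))
    P=np.array([ray(f,*p,.162)[:2] for p in b]); print(vmin,cv2.contourArea(c),b.round(1).tolist(),P.mean(0).round(4),[float(np.linalg.norm(P[i]-P[i-1]).round(4)) for i in range(4)],[float(np.arctan2(*(P[i]-P[i-1])[::-1]).round(3)) for i in range(4)])
g=np.hstack([cv2.resize(im[125:175,230:280],(500,500),interpolation=0)]);cv2.imwrite('pics/hd.png',g)
E
```

```text
[[[9, 172, 147], [19, 128, 205], [24, 106, 247], [24, 105, 248], [25, 101, 251], [25, 105, 251], [25, 101, 249], [24, 103, 250], [24, 101, 250], [24, 113, 246], [10, 171, 133], [11, 176, 138]], [[12, 173, 137], [22, 119, 236], [24, 107, 248], [24, 107, 248], [24, 103, 250], [25, 95, 251], [25, 102, 251], [25, 104, 250], [25, 105, 250], [11, 164, 151], [10, 173, 134], [10, 177, 137]], [[15, 146, 180], [24, 110, 246], [24, 107, 248], [24, 105, 249], [24, 108, 248], [24, 102, 250], [25, 99, 251], [25, 98, 251], [24, 105, 249], [9, 176, 133], [11, 183, 138], [9, 171, 137]], [[11, 179, 158], [10, 175, 147], [17, 140, 226], [24, 102, 251], [25, 98, 252], [24, 103, 249], [24, 102, 251], [25, 100, 252], [15, 148, 184], [11, 176, 142], [10, 169, 136], [10, 179, 134]], [[10, 178, 162], [11, 170, 159], [10, 170, 159], [10, 169, 149], [9, 171, 139], [11, 177, 140], [23, 118, 245], [23, 116, 247], [10, 173, 149], [10, 171, 154], [11, 173, 143], [10, 178, 136]], [[9, 169, 151], [10, 176, 159], [11, 178, 159], [11, 179, 161], [10, 178, 149], [11, 177, 143], [10, 169, 142], [10, 174, 145], [10, 173, 152], [10, 178, 149], [10, 173, 149], [10, 174, 151]]]
170 542.5 [[237.0, 157.6999969482422], [245.10000610351562, 134.8000030517578], [268.1000061035156, 143.0], [259.8999938964844, 165.89999389648438]] [0.5266 0.353 ] [0.0235, 0.0231, 0.023, 0.0233] [-0.529, -2.112, 2.62, 1.051]
200 505.5 [[237.60000610351562, 158.1999969482422], [245.0, 136.0], [267.20001220703125, 143.39999389648438], [259.79998779296875, 165.60000610351562]] [0.5268 0.3534] [0.0226, 0.0223, 0.0222, 0.0224] [-0.507, -2.09, 2.641, 1.072]
225 473.0 [[238.3000030517578, 158.10000610351562], [245.5, 136.5], [267.1000061035156, 143.6999969482422], [259.8999938964844, 165.3000030517578]] [0.5265 0.3536] [0.022, 0.0217, 0.0216, 0.0218] [-0.507, -2.089, 2.641, 1.072]
```

View pics/hd.png

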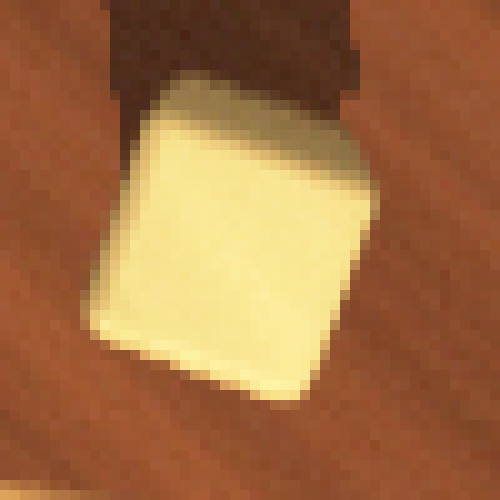

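Call:
servo_tool([
  {"xyz": [3.73, -0.3, 0], "angular": [0, 0, 0], "claw": 8.7},
  {"xyz": [0, 0, 0], "angular": [0, 0, 6.2], "claw": 8.7},
  {"xyz": [0, 0, 0], "angular": [0, 0, 6.2], "claw": 8.7},
  {"xyz": [0, 0, 0], "angular": [0, 0, 6.2], "claw": 8.7},
  {"xyz": [0, 0, 4], "angular": [0, 0, 0], "claw": 8.7},
  {"xyz": [0, 0, 4], "angular": [0, 0, 0], "claw": 8.7},
  {"xyz": [0, 0, 0], "angular": [0, 0, 0], "claw": 8.7},
])

```text
t: 16.45
eef_pos: [0.5249, 0.348, 0.2009]
ee_rot: [3.138, -0.008, -2.084]
force: [-1.1, 0.4, 0.5]
width: 0.0873
gripper_force: 0.0
```

```bash
python3 - <<'E'
from h import *
import pickle
f=cam('wrist'); s=monitor.get_state();print(s['t'],s['eef_pos'].round(4),s['ee_rot'].round(4),s['force'].round(1))
d=np.r_[.5267,.3533,.133]-s['eef_pos'];print(to_tool(d,s['ee_rot'][2]),np.degrees(-2.08-s['ee_rot'][2]))
E
```

```text
16.5 [0.5265 0.3492 0.2043] [ 3.1408 -0.0047 -2.0829] [-0.2  0.7  1.1]
[-0.36428041  0.18185255  7.1344669 ] 0.16893104668803555
```

Call:
servo_tool([
  {"xyz": [0, 0, 0], "angular": [0, 0, 0], "claw": 8.7},
  {"xyz": [0, 0, 0], "angular": [0, 0, 0], "claw": 8.7},
])

```text
t: 16.7
eef_pos: [0.5284, 0.3518, 0.2084]
ee_rot: [-3.14, 0.004, -2.082]
force: [-0.3, 0.4, 0.8]
width: 0.0869
gripper_force: 0.0
```

Call:
servo_tool([
  {"xyz": [0, 0.15, 2.5], "angular": [0, 0, 0], "claw": 8.7},
  {"xyz": [0, 0, 2.5], "angular": [0, 0, 0], "claw": 8.7},
  {"xyz": [0, 0, 1.5], "angular": [0, 0, 0], "claw": 8.7},
  {"xyz": [0, 0, 0.8], "angular": [0, 0, 0], "claw": 8.7},
  {"xyz": [0, 0, 0], "angular": [0, 0, 0], "claw": 2.0},
  {"xyz": [0, 0, 0], "angular": [0, 0, 0], "claw": 2.0},
  {"xyz": [0, 0, 0], "angular": [0, 0, 0], "claw": 2.0},
  {"xyz": [0, 0, 0], "angular": [0, 0, 0], "claw": 2.0},
  {"xyz": [0, 0, 0], "angular": [0, 0, 0], "claw": 2.0},
  {"xyz": [0, 0, 0], "angular": [0, 0, 0], "claw": 2.0},
  {"xyz": [0, 0, 0], "angular": [0, 0, 0], "claw": 2.0},
  {"xyz": [0, 0, 0], "angular": [0, 0, 0], "claw": 2.0},
  {"xyz": [0, 0, 0], "angular": [0, 0, 0], "claw": 2.0},
  {"xyz": [0, 0, 0], "angular": [0, 0, 0], "claw": 2.0},
], force=55)

```text
t: 18.1
eef_pos: [0.5259, 0.3518, 0.1325]
ee_rot: [3.142, -0.0, -2.082]
force: [0.1, -0.3, -0.2]
width: 0.0238
gripper_force: 55.0
```

Call:
servo_tool([
  {"xyz": [0, 0, -0.5], "angular": [0, 0, 0], "claw": 2.0},
  {"xyz": [0, 0, -1.5], "angular": [0, 0, 0], "claw": 2.0},
  {"xyz": [0, 0, -2.5], "angular": [0, 0, 0], "claw": 2.0},
  {"xyz": [0, 0, -2.5], "angular": [0, 0, 0], "claw": 2.0},
  {"xyz": [0, 0, -2.5], "angular": [0, 0, 0], "claw": 2.0},
  {"xyz": [0, 0, -2], "angular": [0, 0, 0], "claw": 2.0},
  {"xyz": [0, 0, -1], "angular": [0, 0, 0], "claw": 2.0},
  {"xyz": [0, 0, 0], "angular": [0, 0, 0], "claw": 2.0},
  {"xyz": [0, 0, 0], "angular": [0, 0, 0], "claw": 2.0},
])

```text
t: 19.0
eef_pos: [0.5255, 0.3516, 0.2566]
ee_rot: [3.141, -0.001, -2.082]
force: [-0.1, -0.2, -1.3]
width: 0.0237
gripper_force: 55.0
```

```bash
python3 - <<'E'
from h import *
f=cam('scene'); s=monitor.get_state();print(s['t'],s['eef_pos'].round(4),s['ee_rot'].round(4),s['force'].round(1),s['width'])
# target: rod axis over lock hole; rod is ~1.5 mm along -tool x from TCP
x=np.array([np.cos(s['ee_rot'][2]),np.sin(s['ee_rot'][2])]); tgt=np.array([.6066,.0077])+.0015*x
d=np.r_[tgt,s['eef_pos'][2]]-s['eef_pos'];print(tgt,to_tool(d,s['ee_rot'][2]))
E
```

```text
19.05 [0.5254 0.3514 0.2562] [ 3.1408e+00 -1.8000e-03 -2.0825e+00] [-0.6  0.2 -2.2] 0.02406824905060388
[0.60586556 0.0063921 ] [ 26.14574091 -23.90880692  -0.        ]
```

Call:
servo_tool([
  {"xyz": [1.1, -1.0, 0], "angular": [0, 0, 0], "claw": 2.0},
  {"xyz": [3.0, -2.74, 0], "angular": [0, 0, 0], "claw": 2.0},
  {"xyz": [3.0, -2.74, 0], "angular": [0, 0, 0], "claw": 2.0},
  {"xyz": [3.0, -2.74, 0], "angular": [0, 0, 0], "claw": 2.0},
  {"xyz": [3.0, -2.74, 0], "angular": [0, 0, 0], "claw": 2.0},
  {"xyz": [3.0, -2.74, 0], "angular": [0, 0, 0], "claw": 2.0},
  {"xyz": [3.0, -2.74, 0], "angular": [0, 0, 0], "claw": 2.0},
  {"xyz": [3.0, -2.74, 0], "angular": [0, 0, 0], "claw": 2.0},
  {"xyz": [3.0, -2.74, 0], "angular": [0, 0, 0], "claw": 2.0},
  {"xyz": [1.0, -0.97, 0], "angular": [0, 0, 0], "claw": 2.0},
  {"xyz": [0, 0, 0], "angular": [0, 0, 0], "claw": 2.0},
  {"xyz": [0, 0, 0], "angular": [0, 0, 0], "claw": 2.0},
  {"xyz": [0, 0, 0], "angular": [0, 0, 0], "claw": 2.0},
])

```text
t: 20.35
eef_pos: [0.6062, 0.008, 0.2572]
ee_rot: [3.141, -0.0, -2.081]
force: [0.1, -0.5, 0.2]
width: 0.0238
gripper_force: 55.0
```

```bash
python3 - <<'E'
from h import *
import pickle
fs={n:cam(n) for n in('scene','top','wrist')}; pickle.dump(fs,open('f5.pkl','wb'))
s=monitor.get_state();print(s['t'],s['eef_pos'].round(4),s['ee_rot'].round(4),s['force'].round(1))
f=fs['scene']
X=lambda p:(f['cx'],0)
print('scene lock pred',proj(f,[.6066,.0077,.078]),'tip pred',proj(f,[*(s['eef_pos'][:2]),s['eef_pos'][2]-.1225]))
w=fs['wrist'];print('wrist lock',proj(w,[.6066,.0077,.078]),'tip',proj(w,[*(s['eef_pos'][:2]),s['eef_pos'][2]-.1225]))
a=f['color'][100:220,190:290]; cv2.imwrite('pics/c5.png',np.hstack([cv2.resize(a,(480,576),interpolation=2),cv2.resize(w['color'][100:290,200:300],(303,576),interpolation=2)]))
E
```

```text
20.5 [0.6064 0.0083 0.2575] [ 3.1415e+00  1.0000e-04 -2.0808e+00] [ 0.1 -0.4 -0.1]
scene lock pred [242.81954946 184.26783444] tip pred [242.91428175 170.27638137]
wrist lock [255.54644196 178.25955495] tip [256.10388755 190.51985796]
```

View pics/c5.png

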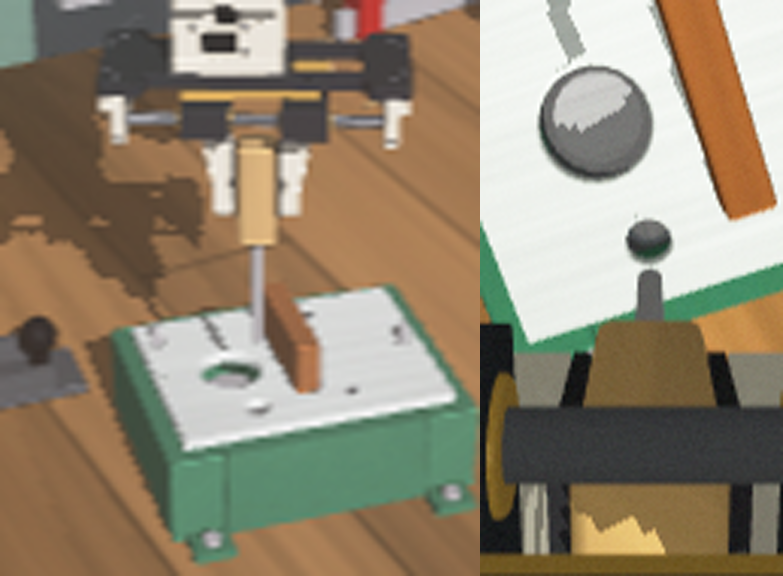

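The scene crop shows the shank over the plate, with the lock hole at (259,405) and the tip at (258,340). In the wrist crop the hole is at (649,240) and the tip's near edge at (649,270). The rod needs about +1.7 mm along tool x, so I'll shift it and descend.

Call:
servo_tool([
  {"xyz": [0.17, 0, 1], "angular": [0, 0, 0], "claw": 2.0},
  {"xyz": [0, 0, 1.5], "angular": [0, 0, 0], "claw": 2.0},
  {"xyz": [0, 0, 1.5], "angular": [0, 0, 0], "claw": 2.0},
  {"xyz": [0, 0, 0.8], "angular": [0, 0, 0], "claw": 2.0},
  {"xyz": [0, 0, 0.4], "angular": [0, 0, 0], "claw": 2.0},
  {"xyz": [0, 0, 0.4], "angular": [0, 0, 0], "claw": 2.0},
  {"xyz": [0, 0, 0.4], "angular": [0, 0, 0], "claw": 2.0},
  {"xyz": [0, 0, 0.4], "angular": [0, 0, 0], "claw": 2.0},
  {"xyz": [0, 0, 0], "angular": [0, 0, 0], "claw": 2.0},
])

```text
t: 21.4
eef_pos: [0.6055, 0.0058, 0.1931]
ee_rot: [3.141, -0.0, -2.082]
force: [0.4, -0.1, -1.3]
width: 0.0239
gripper_force: 55.0
```

Call:
servo_tool([
  {"xyz": [0, 0, 0.6], "angular": [0, 0, 0], "claw": 2.0},
  {"xyz": [0, 0, 0.8], "angular": [0, 0, 0], "claw": 2.0},
  {"xyz": [0, 0, 0.8], "angular": [0, 0, 0], "claw": 2.0},
  {"xyz": [0, 0, 0.5], "angular": [0, 0, 0], "claw": 2.0},
  {"xyz": [0, 0, 0.2], "angular": [0, 0, 0], "claw": 2.0},
  {"xyz": [0, 0, 0.2], "angular": [0, 0, 0], "claw": 2.0},
  {"xyz": [0, 0, 0.2], "angular": [0, 0, 0], "claw": 2.0},
  {"xyz": [0, 0, 0.1], "angular": [0, 0, 0], "claw": 2.0},
  {"xyz": [0, 0, 0], "angular": [0, 0, 0], "claw": 2.0},
])

```text
t: 22.3
eef_pos: [0.6059, 0.0058, 0.1598]
ee_rot: [-3.141, 0.0, -2.082]
force: [0.2, 0.6, 1.3]
width: 0.0238
gripper_force: 55.0
```

Button contact is at TCP z ≈ 0.160, as predicted. Pressing on slowly.

Call:
servo_tool([
  {"xyz": [0, 0, 0.1], "angular": [0, 0, 0], "claw": 2.0},
  {"xyz": [0, 0, 0.1], "angular": [0, 0, 0], "claw": 2.0},
  {"xyz": [0, 0, 0.1], "angular": [0, 0, 0], "claw": 2.0},
  {"xyz": [0, 0, 0.1], "angular": [0, 0, 0], "claw": 2.0},
  {"xyz": [0, 0, 0.1], "angular": [0, 0, 0], "claw": 2.0},
  {"xyz": [0, 0, 0.05], "angular": [0, 0, 0], "claw": 2.0},
  {"xyz": [0, 0, 0], "angular": [0, 0, 0], "claw": 2.0},
])

```text
t: 23.0
eef_pos: [0.6059, 0.0059, 0.1544]
ee_rot: [-3.141, 0.0, -2.082]
force: [-0.7, -0.5, 4.8]
width: 0.0239
gripper_force: 55.0
```

Call:
servo_tool([
  {"xyz": [0, 0, 0.1], "angular": [0, 0, 0], "claw": 2.0},
  {"xyz": [0, 0, 0.05], "angular": [0, 0, 0], "claw": 2.0},
  {"xyz": [0, 0, 0], "angular": [0, 0, 0], "claw": 2.0},
  {"xyz": [0, 0, 0], "angular": [0, 0, 0], "claw": 2.0},
])

```text
t: 23.4
eef_pos: [0.606, 0.0058, 0.1541]
ee_rot: [-3.14, 0.001, -2.082]
force: [-4.3, 1.6, 12.9]
width: 0.0237
gripper_force: 55.0
```

The hard stop is reached: 6 mm of travel, 12.9 N held, rod not slipping. Handing in.

```bash
python3 -c "
from station import monitor,order
s=monitor.get_state();print(s['t'],s['eef_pos'].round(4),s['force'].round(1),s['width'])
print(order.job_done())"
```

```text
23.4 [0.606  0.0058 0.1541] [-4.3  1.6 12.9] 0.0236794720366098
the job is handed in; nothing more can be done
None
```

The job is handed in at 23.4 s: the insert plate was seated over both pins and released, and the gripped push rod holds the lock button at its hard stop with about 13 N; the bench plane and hammer were left alone.

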